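Sieve the baking beads out of the walnuts

ROBOT

A 6-joint arm with a two-finger parallel gripper is mounted at the origin on the work surface. World frame = base frame: x ahead of the robot, y to its left, z up, the work surface at z = 0. Lengths are in m, angles in rad, forces in N, time in s.
With the tool pointing down it reaches from about 0.3 to 0.875 m from the base axis. Payload 6.4 kg.
Tool frame: the origin (TCP) lies between the finger pads; the fingertips stand 8 mm ahead of it and the grasp point (between the pads) lies 11 mm behind it; z points along the fingers, y is the direction in which the jaws open and shut (so a half turn about z gives the same grasp; the last joint's range is limited). The gripper opens to 85 mm and grips with 20 to 120 N. Pads are 22 mm wide; open, the fingers measure 114 mm over their backs; the gripper's body (76 mm by 85 mm) begins 54 mm behind the grasp point. The pads swing forward as they close: fully open they stand 13 mm farther back than shut.
Start: joints at [1.072, 0.181, 1.607, -0, 1.354, -0.206], TCP at [0.166, 0.551, 0.239] pointing down, gripper open.
Joint ranges: [-2.99, 2.99], [-0.89, 2.07], [0.3, 2.58], [-1.14, 4.28], [0, 2.63], [-3.12, 3.12]. Speed limits (rad/s): [2.57, 2.57, 3.01, 3.14, 3.14, 3.14].

INTERFACE

Orientations are given as a unit quaternion [w, x, y, z].
In Python, from bench import monitor, viewer, workorder, spotter gives the robot as it stands. The module is installed in compiled form; this text tells all that it offers.
- The arm moves only by the tool move_arm, never from a script. Its argument "motion" is a list of rows, each a list of 3 entries, a list of its own where there are three numbers: the shift along the tool's x, y, z in units of 60 mm (1.0 is 60 mm), then the turn, a rotation vector about the tool's x, y, z in units of 8 degrees (1.0 is 8 degrees), then the opening in per cent of the stroke, from 0 (shut) to 100 (fully open). In form: [[[dx, dy, dz], [rx, ry, rz], grip], ...]. A call has 1 to 10 rows; each row is the pose to reach, as a shift and turn from the pose commanded when the call began, along the tool's axes at that moment; what a row does not reach only later rows make up. A row lasts 1/8 s, in which the tool goes at most 62.5 mm and 10.7 degrees, less where a joint would pass 70% of its speed; a pose out of reach is approached as far as the arm can. A call with a gripper value outside its range is refused whole. The fingers move at their own pace and stop on an object; the grip force is fixed at half the most. Time passes only in rows, so rows that repeat a pose let the fingers close. It gives the time, the measured TCP pose, the force and the opening at its end, in the units of the state.
- monitor.get_obs(): the state, without advancing time (a new reading comes with each control period).
- viewer.camera(name): name is "scene" or "top" or "wrist"; returns the picture (384x512x3 uint8, blue, green, red); there is no depth.
- viewer.calibration(name): a dict with "fovy" (degrees; the focal length in pixels is half the picture's height over the tangent of half this angle, whatever the lens; pixels are square), "cx", "cy" (the principal point, pixels), "extrinsics" (4x4, takes a point from camera to world coordinates). Camera axes: x right, y down, z forward; pixel columns grow to the right and rows downward; lengths in m; the calibration is good to about 2 mm. A picture is of the moment at which its call begins: read the wrist's pose just before it. calibration takes no time and is no camera call; for the wrist camera it gives the pose at the moment of the call.
- workorder.hand_in(): hands the job in, once; it reports no verdict.
Trained networks look in the newest picture that a camera, given by its name, has taken for a name from the list of things; names that differ only in an ending like _2 or _b are one class to them, and where a whole thing is asked for, a point or a joint stands for the part that bears it (a point fixed in the world has none). Each returns a list of dicts, best first, with "score" (0 to 1); they miss things now and then, are a little off and sometimes report something else, mostly with a low value. They report only what shows in the picture. A call takes as long as a camera call. They do not tell look-alikes from the thing itself.
- spotter.search_frame(camera, name): "centre" ([column, row] as shares, 0 to 1, of the picture: columns of its width, rows of its height, amid what is visible of it).
- spotter.outline_of(camera, name): "region" (384x512 bool, what is visible of it) and "centre" ([column, row] as shares, 0 to 1, of the picture: columns of its width, rows of its height, amid what is visible of it).
The state is a dict: "time_s": time; "q": joint angles; "dq": joint speeds; "joint_efforts": joint torques, N m; "eef_pos": TCP position; "eef_rot": TCP orientation; "wrist_force": force on the tool from outside, world axes, zero at the start; "torque": the same for the moment, N m; "opening": opening from 0.0 (shut) to 1.0 (fully open).
Only numpy, scipy, OpenCV 4.12 (cv2) and the standard library are available. Lean on these libraries where they do the work, as an engineer would, in place of code of your own. Each camera call takes 0.05 s, during which the arm holds its last target. There are 200 camera calls.

TASK

Two white baking beads have got in among the walnuts in the steel sieve. Carry the sieve level over the blue baking dish (not the black fondue pot), shake it side to side until both beads have dropped through into the dish, then stand the sieve, with both walnuts still in it, upright on the open ledge clear of the dish and let go.

Things in the scene. Friction and masses are not known exactly. Their poses are not given: they have to be found in the camera images.
- sieve_grip (a point): Centre of the wooden grip (mm: 84 long in x, 16 wide in y, 22 tall) on the arched handle over the middle of the sieve; 112 mm above its feet, z up. The sieve, 0.38 kg, is an open steel basket 136 (x) by 90 (y), rims 50 above the feet, handle straps at x = +-66. Its floor is a V channel along x, 36 wide, rising 5 degrees to each side; a row of holes 24 wide lies between it and each long wall.
- dish: The blue ceramic baking dish, an open box 210 mm (x) by 270 mm (y, its long side), 60 mm high, walls and floor 7 mm, 1.4 kg, standing on the ledge left or right of the sieve. Origin: centre of its underside, z up. The black fondue pot on its stand, 184 mm wide, 145 mm high, with a short handle, stands on the other side of the sieve. Ramekins, pump dispenser and forks stand farther off.
- bead1: A white ceramic baking bead, a ball 18 mm across, 10 g; the point is its centre. It starts in the sieve's channel and fits the holes. It stays in the channel if the sieve is carried gently (0.15 m/s or less) and rolls out into a hole when the sieve is jerked along its y: about eight quick strokes, 60 mm end to end at 0.3 m/s, usually do; else shake again.
- bead2: A white ceramic baking bead, a ball 18 mm across, 10 g; the point is its centre. It starts in the sieve's channel and fits the holes. It stays in the channel if the sieve is carried gently (0.15 m/s or less) and rolls out into a hole when the sieve is jerked along its y: about eight quick strokes, 60 mm end to end at 0.3 m/s, usually do; else shake again.
- walnut1: A brown walnut in its shell, a ball 36 mm in diameter (a raised seam runs round it), 14 g. The point is its centre. At the start it lies in the sieve's channel; it is too large for the holes.
- walnut2: A brown walnut in its shell, a ball 36 mm in diameter (a raised seam runs round it), 14 g. The point is its centre. At the start it lies in the sieve's channel; it is too large for the holes.
Things that resemble listed ones, but are neither listed nor needed, are in the scene too. Leave any pink or red look-alike of the walnut1 alone.

How it is judged:
By the outcome, as a careful person would: the job done as asked, in the order asked, and still so for the second after the job is handed in, with the robot touching nothing.
It also fails if it takes over 54 s, if anything falls off the work surface, if the arm or the gripper's body presses on something with over 40 N, if the wrist force passes 120 N, or if a joint passes its speed limit or range.

## Working session

There is one attempt and no reset: what is moved stays moved. The work goes in short steps, Python scripts to look and compute and a tool call to move; the robot and the scene stay as the last step left them, time stands still between calls to the robot, and variables do not carry over. Pictures are saved under pics/ and viewed, about 8 in all and at most 12, crops included, and the job is handed in when it is done.

Besides the shell and the picture viewer there is one more tool, called after "Emit:" by a JSON object that holds its "op" and its "data". move_arm: Moves the arm, as the interface text tells. Its arguments: {"type":"object","properties":{"motion":{"type":"array","items":{"type":"array"}}},"required":["motion"]}

```bash
mkdir -p pics; cat > h.py <<'E'
import numpy as np,cv2
from bench import monitor, viewer, workorder, spotter
def ray(cam,u,v):
    c=viewer.calibration(cam);f=192/np.tan(np.radians(c["fovy"])/2);E=np.array(c["extrinsics"])
    d=E[:3,:3]@np.array([(u-c["cx"])/f,(v-c["cy"])/f,1]);return E[:3,3],d
def atz(cam,u,v,z):
    o,d=ray(cam,u,v);return np.round(o+d*(z-o[2])/d[2],4)
def proj(cam,p):
    c=viewer.calibration(cam);f=192/np.tan(np.radians(c["fovy"])/2);E=np.linalg.inv(np.array(c["extrinsics"]))
    q=E[:3,:3]@np.array(p)+E[:3,3];return np.round([c["cx"]+f*q[0]/q[2],c["cy"]+f*q[1]/q[2]],1)
E
python3 - <<'E'
from h import *
o=monitor.get_obs();print(o)
a=viewer.camera("scene");b=viewer.camera("top")
for cam in("scene","top"):
    print(cam,np.round(viewer.calibration(cam)["extrinsics"],3).tolist())
    for n in("sieve_grip","dish","bead1","walnut1"):
        print(cam,n,[(round(r["score"],2),np.round(np.array(r["centre"])*[512,384],1).tolist()) for r in spotter.search_frame(cam,n)])
cv2.imwrite("pics/a.png",cv2.resize(a,(768,576)));cv2.imwrite("pics/b.png",cv2.resize(b,(768,576)))
E
```

```text
{'time_s': 0.0, 'q': array([ 1.07169211e+00,  1.81545731e-01,  1.60798913e+00,  1.32074182e-05,
        1.35379978e+00, -2.06320987e-01]), 'dq': array([-1.46730842e-05,  1.02384266e-03,  7.17663635e-04,  2.44665180e-04,
       -5.01356529e-04, -6.16244545e-04]), 'joint_efforts': array([ 1.05911578e-03, -4.44876587e+01, -3.51339483e+01, -1.53333672e-04,
        9.27751302e-03, -4.89255015e-06]), 'eef_pos': array([0.16568763, 0.55005874, 0.23839063]), 'eef_rot': array([-3.06930839e-04,  1.45870655e-01,  9.89303287e-01, -8.15147304e-04]), 'wrist_force': array([ 0.1959035 , -1.01834352,  0.14725592]), 'torque': array([ 0.02805541, -0.01151162,  0.05389349]), 'opening': 1.0055551653527437}
scene [[0.65, 0.443, -0.618, 1.05], [0.76, -0.36, 0.541, -0.463], [0.017, -0.821, -0.57, 0.614], [0.0, 0.0, 0.0, 1.0]]
scene sieve_grip [(0.98, [244.3, 218.1])]
scene dish [(0.77, [358.3, 173.3])]
scene bead1 [(0.53, [250.5, 228.1]), (0.47, [222.5, 224.3])]
scene walnut1 [(0.74, [233.6, 220.8]), (0.6, [207.8, 204.5]), (0.55, [244.0, 216.7]), (0.48, [219.3, 271.9]), (0.44, [259.8, 231.0])]
top [[0.006, -0.993, 0.115, 0.337], [-1.0, -0.007, -0.006, 0.003], [0.007, -0.115, -0.993, 1.412], [0.0, 0.0, 0.0, 1.0]]
top sieve_grip [(0.72, [267.1, 186.8])]
top dish [(0.57, [125.0, 179.0])]
top bead1 []
top walnut1 [(0.5, [276.0, 235.4]), (0.46, [264.1, 197.0])]
```

View pics/a.png

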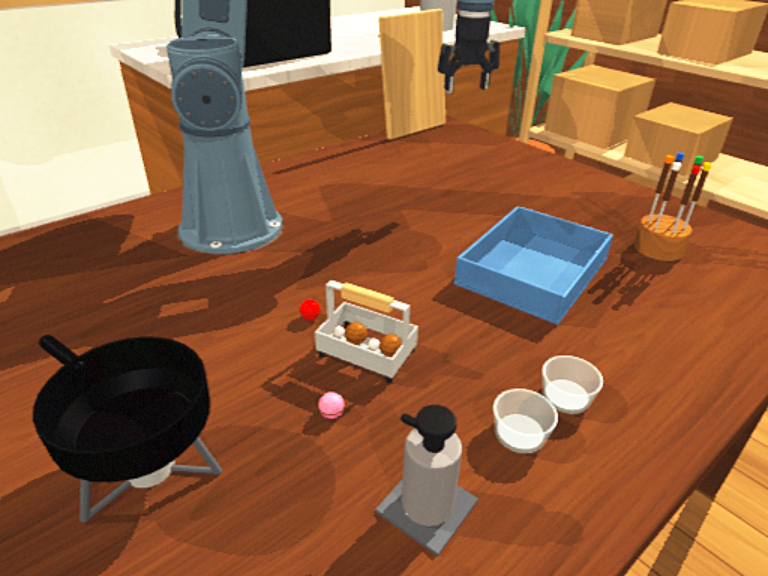

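View pics/b.png

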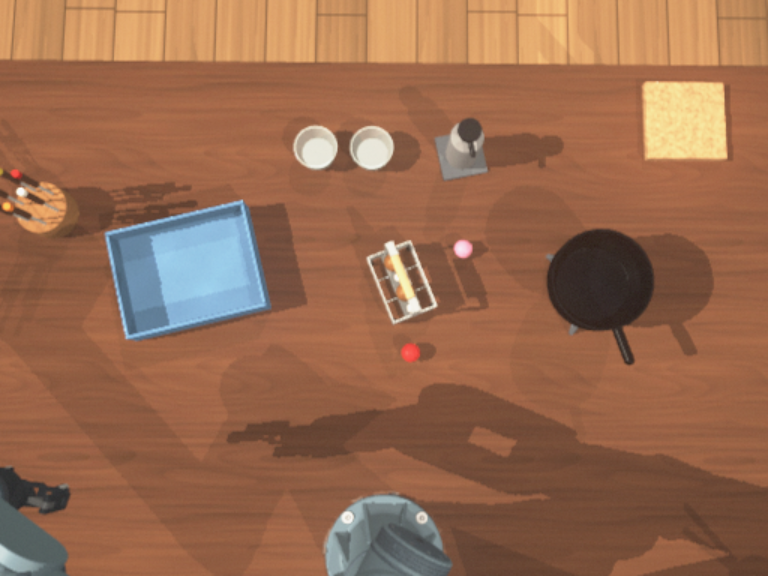

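The scene shows one sieve with two walnuts and two beads at about (245,225) in native pixels, and the dish at (358,173). In the top view the sieve is at (267,187) and the dish at (125,179). Possible mistakes: the black pot at (400,187) for the dish, and the red ball (273,235) or pink ball (309,166) for a walnut. I choose the sieve with the wooden handle and the blue dish.

```bash
python3 - <<'E'
from h import *
for cam in("top","scene"):
    im=viewer.camera(cam)
    g=[int(v) for v in ((240,150,300,225) if cam=="top" else (200,175,290,260))]
    cr=im[g[1]:g[3],g[0]:g[2]]
    cv2.imwrite(f"pics/c_{cam}.png",cv2.resize(cr,None,fx=6,fy=6,interpolation=cv2.INTER_CUBIC))
    hsv=cv2.cvtColor(cr,cv2.COLOR_BGR2HSV)
    m=cv2.inRange(hsv,(15,70,150),(30,255,255))
    n,l,s,c=cv2.connectedComponentsWithStats(m);i=1+np.argmax(s[1:,4])
    p=np.argwhere(l==i)[:,::-1].astype(np.float32)
    r=cv2.minAreaRect(p);b=cv2.boxPoints(r)+[g[0],g[1]]
    print(cam,s[i],np.array(r[0])+[g[0],g[1]],r[1],r[2])
    mid=[(b[k]+b[(k+1)%4])/2 for k in range(4)]
    for q in mid: print(q,atz(cam,*q,.118))
    print("c",atz(cam,r[0][0]+g[0],r[0][1]+g[1],.118))
    if cam=="top":
        h=cv2.cvtColor(im,cv2.COLOR_BGR2HSV);m=cv2.inRange(h,(95,90,60),(125,255,255))
        n,l,s,c=cv2.connectedComponentsWithStats(m);i=1+np.argmax(s[1:,4])
        p=np.argwhere(l==i)[:,::-1].astype(np.float32);b=cv2.boxPoints(cv2.minAreaRect(p))
        for q in b: print("dish",q,atz(cam,*q,.06))
E
python3 -c "
import cv2,numpy as np
a=cv2.imread('pics/c_top.png');b=cv2.imread('pics/c_scene.png');H=max(a.shape[0],b.shape[0])
f=lambda x:cv2.copyMakeBorder(x,0,H-x.shape[0],0,0,0)
x=np.hstack([f(a),f(b)]);print(x.shape);cv2.imwrite('pics/c.png',cv2.resize(x,None,fx=.88,fy=.88))"
```

```text
top [ 23  19  14  31 104] [268.23584747 184.07546997] (30.768762588500977, 8.378993034362793) 74.05460357666016
[264.00943375 169.28302002] [ 0.5582 -0.0205  0.118 ]
[272.26414871 182.92452621] [ 0.5207 -0.0431  0.118 ]
[272.4622612  198.86791992] [ 0.4771 -0.0438  0.118 ]
[264.20754623 185.22641373] [ 0.5142 -0.0212  0.118 ]
c [ 0.5175 -0.0322  0.118 ]
dish [ 69.19971 155.55669] [0.6036 0.5349 0.06  ]
dish [163.12137 134.05653] [0.6685 0.269  0.06  ]
dish [179.46136 205.43654] [0.4628 0.2169 0.06  ]
dish [ 85.5397  226.93669] [0.4004 0.4787 0.06  ]
scene [ 27  14  35  19 374] [244.25 197.75] (36.366188049316406, 10.75174331665039) 18.43494987487793
[227.00000191 192.        ] [ 0.477 -0.05   0.118]
[245.94999981 192.64999962] [ 0.5064 -0.0179  0.118 ]
[261.49999619 203.49999905] [ 0.5603 -0.0175  0.118 ]
[242.54999828 202.84999943] [ 0.532  -0.0484  0.118 ]
c [ 0.5194 -0.0334  0.118 ]
(510, 900, 3)
```

View pics/c.png

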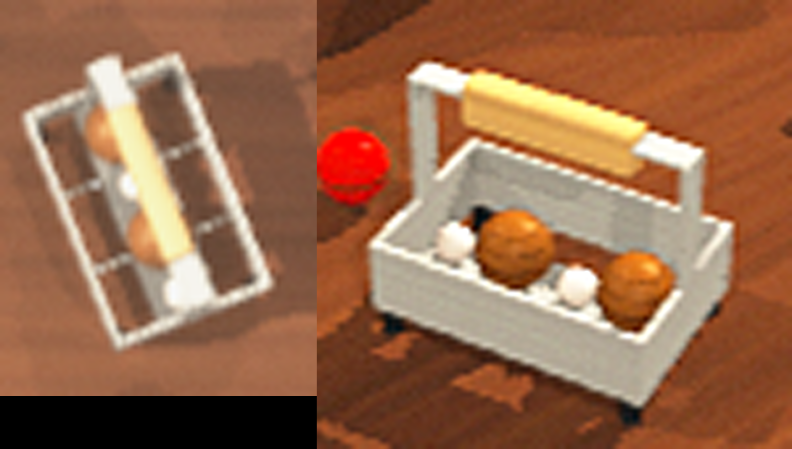

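The crop shows the wooden grip with straps, walnuts and beads alternating in the channel. The grip is at about (0.518, -0.033) and the yaw is about 20°. The dish is centred near (0.534, 0.375) with a yaw of about 13.5°. I'll go above the sieve.

Emit:
{"op": "move_arm", "data": {"motion": [[[-8.44,-7.6,0.14],[0,0,-4.66],100],[[-8.44,-7.6,0.14],[0,0,-4.66],100],[[-8.44,-7.6,0.14],[0,0,-4.66],100],[[-8.44,-7.6,0.14],[0,0,-4.66],100],[[-8.44,-7.6,0.14],[0,0,-4.66],100],[[-8.44,-7.6,0.14],[0,0,-4.66],100],[[-8.44,-7.6,0.14],[0,0,-4.66],100],[[-8.44,-7.6,0.14],[0,0,-4.66],100],[[-8.44,-7.6,0.14],[0,0,-4.66],100],[[-8.44,-7.6,0.14],[0,0,-4.66],100]]}}

```text
time_s: 1.85
eef_pos: [0.4824, 0.0283, 0.2322]
eef_rot: [0.001, -0.178, 0.984, -0.0]
wrist_force: [-0.2, 1.0, -0.1]
opening: 1.001
```

Emit:
{"op": "move_arm", "data": {"motion": [[[-0.17,-0.92,0],[0,0,0],100],[[-0.17,-0.92,0],[0,0,0],100],[[-0.17,-0.92,0],[0,0,0],100],[[-0.17,-0.92,0],[0,0,0],100]]}}

```text
time_s: 2.35
eef_pos: [0.5097, -0.0165, 0.2318]
eef_rot: [-0.0, -0.179, 0.984, 0.0]
wrist_force: [-0.1, -0.5, -0.3]
opening: 0.996
```

```bash
python3 - <<'E'
from h import *
o=monitor.get_obs();print(o["eef_pos"],o["eef_rot"],o["q"])
im=viewer.camera("wrist")
print(np.round(viewer.calibration("wrist")["extrinsics"],3).tolist())
print([(round(r["score"],2),np.round(np.array(r["centre"])*[512,384],1).tolist()) for r in spotter.search_frame("wrist","sieve_grip")])
cv2.imwrite("pics/d.png",cv2.resize(im,(768,576)))
hsv=cv2.cvtColor(im,cv2.COLOR_BGR2HSV);m=cv2.inRange(hsv,(15,70,150),(30,255,255))
n,l,s,c=cv2.connectedComponentsWithStats(m)
i=1+np.argmax(s[1:,4]);p=np.argwhere(l==i)[:,::-1].astype(np.float32)
b=cv2.boxPoints(cv2.minAreaRect(p));print(s[i])
for k in range(4):q=(b[k]+b[(k+1)%4])/2;print(q,atz("wrist",*q,.123))
print(atz("wrist",*b.mean(0),.123))
E
```

```text
[ 0.50973503 -0.01651377  0.23182774] [-7.66622945e-05 -1.78746800e-01  9.83895093e-01  1.48029327e-04] [-2.65595526e-01  4.15665436e-02  1.77580182e+00  2.07403505e-04
  1.32449019e+00 -2.19586764e+00]
[[-0.35, 0.897, 0.271, 0.442], [0.937, 0.335, 0.101, -0.041], [-0.0, 0.289, -0.957, 0.367], [0.0, 0.0, 0.0, 1.0]]
[(0.7, [235.2, 180.6])]
[222 139  14 105 279]
[219.21399 190.29118] [ 0.5162 -0.0406  0.123 ]
[228.60783 138.63121] [ 0.4772 -0.0468  0.123 ]
[231.99835 191.02873] [ 0.5134 -0.0314  0.123 ]
[222.6045 242.6887] [ 0.5561 -0.0242  0.123 ]
[ 0.5148 -0.036   0.123 ]
```

View pics/d.png

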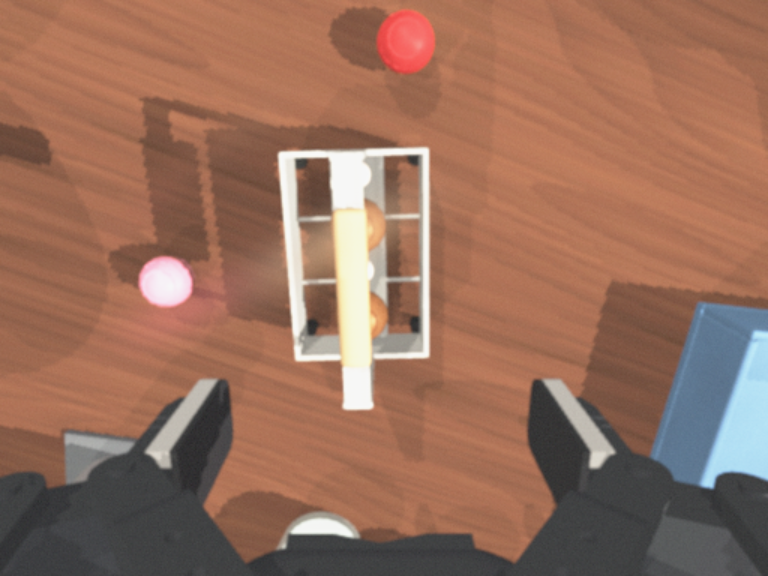

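The wrist view shows the grip (native about (235,192)) running along the tool's x, with the yaw matching. I'll correct by about 13 mm and drop partway.

Emit:
{"op": "move_arm", "data": {"motion": [[[0,-0.23,0.4],[0,0,-0.09],100],[[0,-0.23,1.0],[0,0,-0.09],100],[[0,-0.23,1.36],[0,0,-0.09],100],[[0,-0.23,1.36],[0,0,-0.09],100],[[0,-0.23,1.36],[0,0,-0.09],100]]}}

```text
time_s: 3.08
eef_pos: [0.5157, -0.0304, 0.1514]
eef_rot: [0.001, -0.185, 0.983, -0.0]
wrist_force: [0.0, -0.7, 0.4]
opening: 0.997
```

```bash
python3 - <<'E'
from h import *
o=monitor.get_obs();print(o["eef_pos"],o["eef_rot"],np.abs(o["dq"]).max())
im=viewer.camera("wrist");cv2.imwrite("pics/e.png",cv2.resize(im,(768,576)))
print("proj of target grip",proj("wrist",[.516,-.0305,.123])*1.5, "tcp axis at .123",proj("wrist",[*o["eef_pos"][:2],.123])*1.5)
E
```

```text
[ 0.5157395  -0.03036392  0.15136467] [ 6.94242505e-04 -1.84602286e-01  9.82813001e-01 -3.44644896e-04] 0.00986779714884601
proj of target grip [377.85 355.2 ] tcp axis at .123 [378.45 354.75]
```

View pics/e.png

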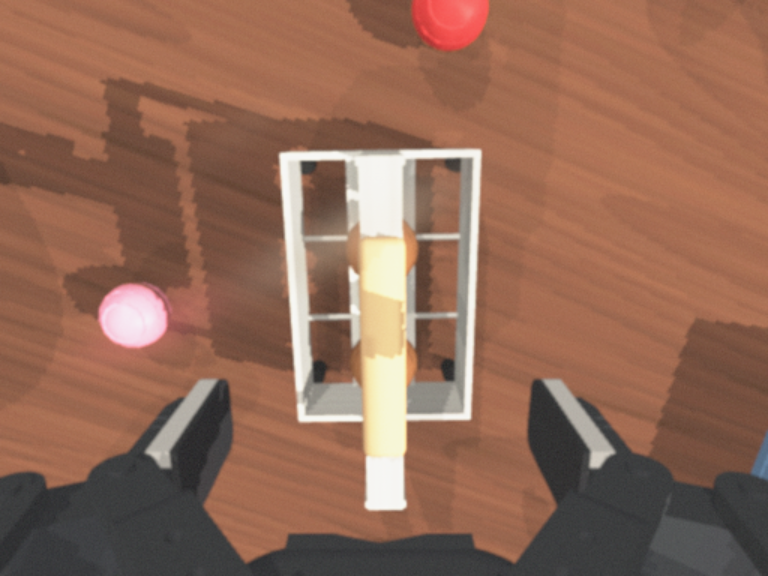

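The grip centre is at about (384,347) in the shown picture, 2–3 mm off the tool axis, and the jaws straddle it. I'll descend and close.

Emit:
{"op": "move_arm", "data": {"motion": [[[0.05,0.04,0.4],[0,0,0],100],[[0.05,0.04,0.84],[0,0,0],100],[[0.05,0.04,0.84],[0,0,0],100],[[0.05,0.04,0.84],[0,0,0],0],[[0.05,0.04,0.84],[0,0,0],0],[[0.05,0.04,0.84],[0,0,0],0],[[0.05,0.04,0.84],[0,0,0],0],[[0.05,0.04,0.84],[0,0,0],0],[[0.05,0.04,0.84],[0,0,0],0]]}}

```text
time_s: 4.25
eef_pos: [0.5119, -0.0298, 0.1003]
eef_rot: [0.0, -0.184, 0.983, -0.0]
wrist_force: [0.4, -1.0, 4.0]
opening: 0.177
```

Emit:
{"op": "move_arm", "data": {"motion": [[[0,0,-0.08],[0,0,0],0],[[0,0,-0.25],[0,0,0],0],[[0,0,-0.5],[0,0,0],0],[[0,0,-0.75],[0,0,0],0],[[0,0,-1.0],[0,0,0],0],[[0,0,-1.2],[0,0,0],0],[[0,0,-1.35],[0,0,0],0],[[0,0,-1.42],[0,0,0],0],[[0,0,-1.42],[0,0,0],0]]}}

```text
time_s: 5.38
eef_pos: [0.5115, -0.0296, 0.1851]
eef_rot: [0.0, -0.184, 0.983, -0.0]
wrist_force: [0.7, -0.5, -3.4]
opening: 0.177
```

```bash
python3 - <<'E'
from h import *
im=viewer.camera("scene");cv2.imwrite("pics/f.png",cv2.resize(im[100:300,150:420],None,fx=2.9,fy=2.9))
o=monitor.get_obs();print(o["eef_pos"],o["eef_rot"],o["wrist_force"],o["torque"])
E
```

```text
[ 0.5112949  -0.02951985  0.18474087] [-2.18569736e-04 -1.84131279e-01  9.82901629e-01  1.10341509e-04] [ 0.49248893  0.10656669 -4.5510701 ] [-0.01538054  0.02119843  0.0462009 ]
```

View pics/f.png

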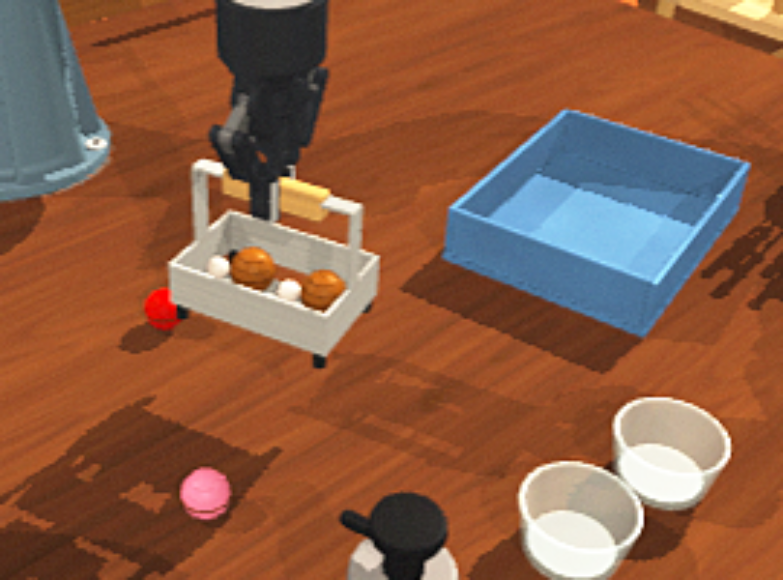

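Everything is aboard and level. I'm starting a gentle carry to the dish with ramped speed.

Emit:
{"op": "move_arm", "data": {"motion": [[[-0.02,0.05,0],[0,0,0],0],[[-0.07,0.16,0],[0,0,0],0],[[-0.15,0.33,0],[0,0,0],0],[[-0.25,0.55,0],[0,0,0],0],[[-0.36,0.8,0],[0,0,0],0],[[-0.48,1.06,0],[0,0,0],0],[[-0.59,1.31,0],[0,0,0],0],[[-0.71,1.57,0],[0,0,0],0],[[-0.83,1.82,0],[0,0,0],0],[[-0.94,2.08,0],[0,0,0],0]]}}

```text
time_s: 6.68
eef_pos: [0.519, 0.1083, 0.185]
eef_rot: [0.0, -0.184, 0.983, -0.0]
wrist_force: [-0.7, -0.0, -3.6]
opening: 0.175
```

Emit:
{"op": "move_arm", "data": {"motion": [[[-0.12,0.26,0],[0,0,0],0],[[-0.23,0.51,0],[0,0,0],0],[[-0.35,0.77,0],[0,0,0],0],[[-0.46,1.02,0],[0,0,0],0],[[-0.58,1.28,0],[0,0,0],0],[[-0.69,1.53,0],[0,0,0],0],[[-0.81,1.79,0],[0,0,0],0],[[-0.93,2.04,0],[0,0,0],0],[[-1.04,2.3,0],[0,0,0],0],[[-1.16,2.55,0],[0,0,0],0]]}}

```text
time_s: 7.92
eef_pos: [0.5284, 0.2762, 0.185]
eef_rot: [-0.0, -0.184, 0.983, -0.0]
wrist_force: [0.3, -0.2, -4.4]
opening: 0.177
```

Emit:
{"op": "move_arm", "data": {"motion": [[[-0.12,0.26,0],[0,0,0],0],[[-0.23,0.51,0],[0,0,0],0],[[-0.34,0.76,0],[0,0,0],0],[[-0.44,0.97,0],[0,0,0],0],[[-0.53,1.17,0],[0,0,0],0],[[-0.61,1.34,0],[0,0,0],0],[[-0.66,1.45,0],[0,0,0],0],[[-0.69,1.52,0],[0,0,0],0],[[-0.69,1.52,0],[0,0,0],0]]}}

```text
time_s: 9.05
eef_pos: [0.534, 0.3751, 0.185]
eef_rot: [-0.0, -0.184, 0.983, -0.0]
wrist_force: [0.1, 0.0, -4.5]
opening: 0.174
```

```bash
python3 - <<'E'
from h import *
o=monitor.get_obs();print(o["eef_pos"],o["eef_rot"],o["q"],o["opening"])
a=viewer.camera("scene");b=viewer.camera("top")
print([(round(r["score"],2),np.round(np.array(r["centre"])*[512,384],1).tolist()) for r in spotter.search_frame("scene","bead1")])
x=np.hstack([cv2.resize(a[80:230,270:430],None,fx=2.8,fy=2.8),cv2.resize(b[110:260,50:185],None,fx=2.8,fy=2.8)])
cv2.imwrite("pics/g.png",x[:, :800])
E
```

```text
[0.53395318 0.37509946 0.18499449] [-3.76610735e-05 -1.84227451e-01  9.82883636e-01 -5.43935283e-05] [ 4.30919628e-01  3.97610080e-01  1.44717549e+00 -9.05818004e-05
  1.29690660e+00 -1.51042380e+00] 0.1744166084075391
[]
```

View pics/g.png

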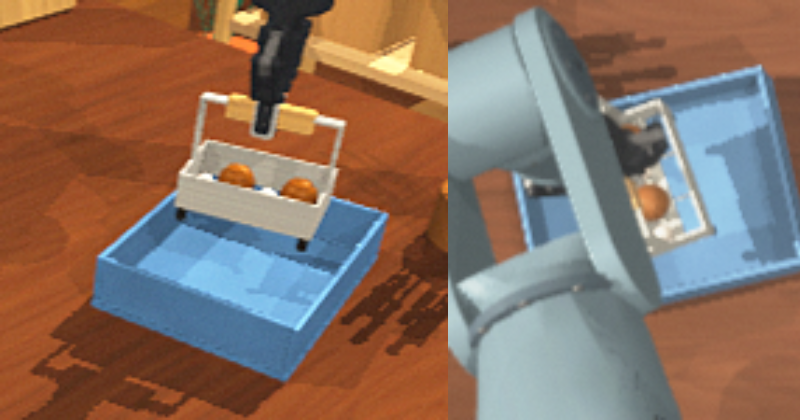

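Both beads (scene crop: left end and between the walnuts) and both walnuts are still in, and the sieve is over the dish. I'll shake along the tool's y.

Emit:
{"op": "move_arm", "data": {"motion": [[[0,0.5,0],[0,0,0],0],[[0,-0.15,0],[0,0,0],0],[[0,-0.5,0],[0,0,0],0],[[0,0.15,0],[0,0,0],0],[[0,0.5,0],[0,0,0],0],[[0,-0.15,0],[0,0,0],0],[[0,-0.5,0],[0,0,0],0],[[0,0.15,0],[0,0,0],0],[[0,0.5,0],[0,0,0],0],[[0,0,0],[0,0,0],0]]}}

```text
time_s: 10.45
eef_pos: [0.5324, 0.378, 0.185]
eef_rot: [-0.0, -0.187, 0.982, 0.001]
wrist_force: [-0.3, 0.1, -3.5]
opening: 0.176
```

Emit:
{"op": "move_arm", "data": {"motion": [[[0,-0.5,0],[0,0,0],0],[[0,0.15,0],[0,0,0],0],[[0,0.5,0],[0,0,0],0],[[0,-0.15,0],[0,0,0],0],[[0,-0.5,0],[0,0,0],0],[[0,0.15,0],[0,0,0],0],[[0,0.5,0],[0,0,0],0],[[0,0,0],[0,0,0],0],[[0,0,0],[0,0,0],0],[[0,0,0],[0,0,0],0]]}}

```text
time_s: 11.7
eef_pos: [0.5338, 0.3753, 0.185]
eef_rot: [-0.0, -0.184, 0.983, 0.0]
wrist_force: [0.8, 0.6, -4.8]
opening: 0.175
```

```bash
cat > look.py <<'E'
from h import *
import sys
o=monitor.get_obs();print(o["time_s"],o["eef_pos"],o["eef_rot"],o["opening"])
a=viewer.camera("scene");b=viewer.camera("top")
for c in("scene","top"):
  for n in("bead1","walnut1"):print(c,n,[(round(r["score"],2),np.round(np.array(r["centre"])*[512,384],1).tolist()) for r in spotter.search_frame(c,n)])
x=np.hstack([cv2.resize(a[80:230,270:430],None,fx=2.8,fy=2.8),cv2.resize(b[110:260,50:185],None,fx=2.8,fy=2.8)])
cv2.imwrite(sys.argv[1],x[:, :800])
E
python3 look.py pics/i.png
```

```text
11.7 [0.53379425 0.37534624 0.18501879] [-8.61046539e-05 -1.84193046e-01  9.82890078e-01  9.91272655e-05] 0.1750817745335203
scene bead1 []
scene walnut1 [(0.59, [358.7, 141.4]), (0.52, [223.5, 271.3]), (0.48, [204.2, 206.9]), (0.4, [373.3, 145.9])]
top bead1 []
top walnut1 [(0.63, [309.7, 166.8])]
```

View pics/i.png

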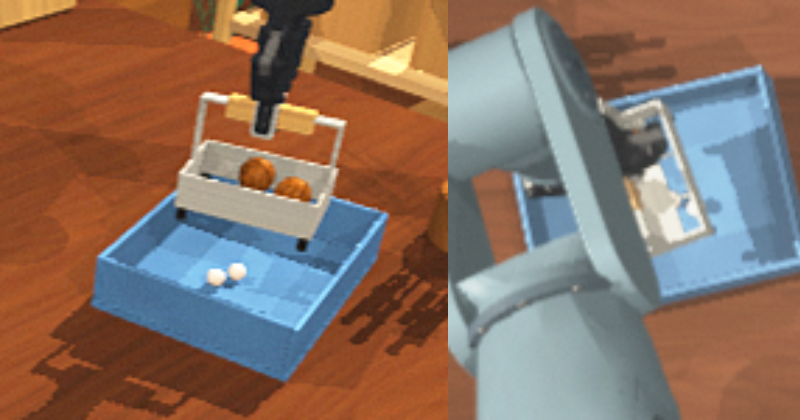

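Both beads lie in the dish (scene crop (215,277) and (237,271)) and both walnuts are in the sieve. I'll carry it gently back to its original clear spot.

Emit:
{"op": "move_arm", "data": {"motion": [[[0.02,-0.05,0],[0,0,0],0],[[0.07,-0.16,0],[0,0,0],0],[[0.15,-0.33,0],[0,0,0],0],[[0.25,-0.55,0],[0,0,0],0],[[0.36,-0.8,0],[0,0,0],0],[[0.48,-1.06,0],[0,0,0],0],[[0.59,-1.31,0],[0,0,0],0],[[0.71,-1.57,0],[0,0,0],0],[[0.83,-1.82,0],[0,0,0],0],[[0.94,-2.08,0],[0,0,0],0]]}}

```text
time_s: 13.25
eef_pos: [0.5265, 0.2371, 0.185]
eef_rot: [0.0, -0.184, 0.983, 0.0]
wrist_force: [-0.1, 0.4, -3.4]
opening: 0.173
```

Emit:
{"op": "move_arm", "data": {"motion": [[[0.12,-0.26,0],[0,0,0],0],[[0.23,-0.51,0],[0,0,0],0],[[0.35,-0.77,0],[0,0,0],0],[[0.46,-1.02,0],[0,0,0],0],[[0.58,-1.28,0],[0,0,0],0],[[0.69,-1.53,0],[0,0,0],0],[[0.81,-1.79,0],[0,0,0],0],[[0.93,-2.04,0],[0,0,0],0],[[1.04,-2.3,0],[0,0,0],0],[[1.16,-2.55,0],[0,0,0],0]]}}

```text
time_s: 14.5
eef_pos: [0.5171, 0.0693, 0.1851]
eef_rot: [0.0, -0.184, 0.983, -0.0]
wrist_force: [0.7, -0.1, -4.1]
opening: 0.177
```

Emit:
{"op": "move_arm", "data": {"motion": [[[0.12,-0.26,0],[0,0,0],0],[[0.23,-0.51,0],[0,0,0],0],[[0.34,-0.76,0],[0,0,0],0],[[0.44,-0.97,0],[0,0,0],0],[[0.53,-1.17,0],[0,0,0],0],[[0.61,-1.34,0],[0,0,0],0],[[0.66,-1.45,0],[0,0,0],0],[[0.69,-1.52,0],[0,0,0],0],[[0.69,-1.52,0],[0,0,0],0]]}}

```text
time_s: 15.62
eef_pos: [0.5115, -0.0297, 0.1851]
eef_rot: [0.0, -0.184, 0.983, 0.0]
wrist_force: [0.1, 0.6, -4.8]
opening: 0.179
```

Emit:
{"op": "move_arm", "data": {"motion": [[[0,0,0.08],[0,0,0],0],[[0,0,0.25],[0,0,0],0],[[0,0,0.5],[0,0,0],0],[[0,0,0.75],[0,0,0],0],[[0,0,1.0],[0,0,0],0],[[0,0,1.15],[0,0,0],0],[[0,0,1.27],[0,0,0],0],[[0,0,1.34],[0,0,0],0],[[0,0,1.34],[0,0,0],0]]}}

```text
time_s: 16.75
eef_pos: [0.5115, -0.0296, 0.1046]
eef_rot: [-0.0, -0.184, 0.983, 0.0]
wrist_force: [-0.1, -0.6, -3.7]
opening: 0.179
```

Now the last 4–5 mm down.

Emit:
{"op": "move_arm", "data": {"motion": [[[0,0,0.03],[0,0,0],0],[[0,0,0.06],[0,0,0],0],[[0,0,0.08],[0,0,0],0],[[0,0,0.08],[0,0,0],0]]}}

```text
time_s: 17.25
eef_pos: [0.5117, -0.0298, 0.1003]
eef_rot: [0.0, -0.184, 0.983, -0.0]
wrist_force: [-1.2, -1.8, 1.1]
opening: 0.177
```

Emit:
{"op": "move_arm", "data": {"motion": [[[0,0,0],[0,0,0],40],[[0,0,0],[0,0,0],70],[[0,0,0],[0,0,0],100],[[0,0,0],[0,0,0],100],[[0,0,0],[0,0,0],100],[[0,0,-0.5],[0,0,0],100],[[0,0,-1.2],[0,0,0],100],[[0,0,-2.0],[0,0,0],100],[[0,0,-2.5],[0,0,0],100],[[0,0,-2.5],[0,0,0],100]]}}

```text
time_s: 18.5
eef_pos: [0.5131, -0.03, 0.2528]
eef_rot: [0.003, -0.184, 0.983, -0.001]
wrist_force: [-0.4, -0.5, -0.5]
opening: 1.001
```

```bash
python3 - <<'E'
from h import *
o=monitor.get_obs();print(o["time_s"],o["eef_pos"],o["wrist_force"],o["opening"])
a=viewer.camera("scene");cv2.imwrite("pics/j.png",cv2.resize(a[90:290,150:420],None,fx=2.9,fy=2.9))
E
```

```text
18.5 [ 0.51311443 -0.02998754  0.25280728] [-0.37880072 -0.5250298  -0.54331006] 1.0010323253953308
```

View pics/j.png

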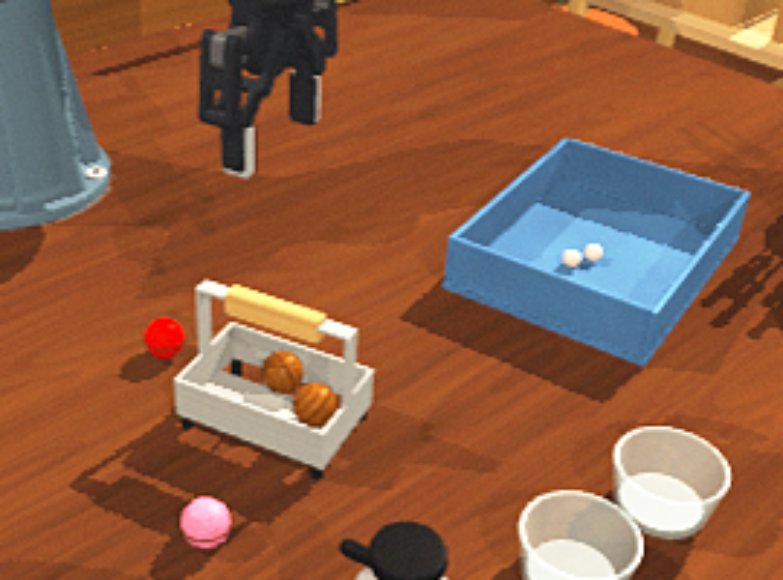

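The picture shows the sieve standing upright at crop (275,380) with both walnuts in it, both beads in the dish at (571,258) and (593,252), and the gripper clear.

```bash
python3 -c "
from bench import workorder
print(workorder.hand_in())"
```

```text
the job is handed in; nothing more can be done
None
```

The job is done and handed in at 18.5 s on the robot's clock, well under the 54 s limit. No verdict was reported.

I gripped the sieve by its wooden grip, carried it level over the blue dish at about 0.13 m/s and shook it side to side. One round of about eight strokes dropped both beads. I then carried the sieve back to its original spot, about 0.25 m from the dish, set it down and let go.

- **Final picture:** both beads are in the dish, and the sieve stands upright on the ledge with both walnuts in it. The gripper is open and clear. The pink and red look-alike balls were left alone.
- **Disagreement:** the trained network missed the beads in the views taken over the dish, both before and after shaking. I confirmed the beads by eye in the pictures instead.

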